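# Lock the turntable collar with the pin spanner and set the caddy up for carving

## Task

Get the turntable ready for carving: fit both prongs of the pin spanner into the collar's two holes, turn the collar with it clockwise (seen from above) fully home to its stop, and lay the spanner back flat across its wooden rest block as it was. Then stand the clay tea caddy upright in the middle of the turntable's round centre pad, setting it down gently, and leave the other things where they are.

Things in the scene. Friction and masses are not known exactly. Their poses are not given: they have to be found in the camera images.
- turntable: Carver's turntable, fixed; its head does not turn. Origin: centre of its underside on the table, z up. Aluminium head 190 mm across, top at 45 mm. In its middle a round black rubber pad 64 mm across, top at 65 mm; around the pad the steel lock collar (collar). A dark stop block (14 x 12 x 14 mm) stands on the head's rim at the turntable's -y side.
- pad (a point): Centre of the top of the rubber centre pad, 65 mm above the table.
- collar (a joint): Angle (rad) of the steel lock collar about the turntable's upright axis; grows CLOCKWISE seen from above. Starts between 0.2 and 0.6; 1.5 is the hard stop, where its tongue (sticks out beside hole_a) meets the stop block. Stays where left: friction 0.15 N m, no spring. Ring 68 mm inside, 116 mm outside, with two opposite raised bosses (26 mm radially, 34 mm along the rim, tops 63 mm above the table).
- hole_a (a point): Centre of the mouth of the upright round hole in one boss: 13 mm in diameter, 12 mm deep, mouth 63 mm above the table, 45 mm from the turntable's axis; turns with the collar. The line through both holes points at (turntable yaw minus collar angle) from world x, counter-clockwise from above.
- hole_b (a point): Centre of the mouth of the like hole in the opposite boss, 90 mm from hole_a; turns with the collar.
- spanner: Dark steel pin spanner, about 330 g: flat bar 112 (own x) x 24 (own y) x 10 mm thick; on its middle an upright grip tab, 26 mm along x, 14 mm thick along y, from 10 to 56 mm above the bar's underside: pinch it across the 14 mm. Origin: centre of the bar's underside, z up. It starts lying across the rest block, bar along the block's x, prongs hanging free beyond the block's ends.
- prong_a (a point): Tip of the prong at the spanner's +x end: steel pin 8 mm in diameter, 13 mm long, tapered tip, under the bar 45 mm from its middle. The prongs are alike: either fits either hole. Fully engaged, the bar lies on the rubber pad, prongs 11 mm deep; their play lets the spanner run up to about 0.06 rad ahead of the collar.
- prong_b (a point): Tip of the like prong at the spanner's -x end, 13 mm below the bar's underside, 90 mm from prong_a.
- rest: Dark wooden rest block of the spanner, fixed: 66 mm (own x) x 44 mm (own y) x 22 mm high. Origin: centre of its underside on the table. The spanner's bar lies on its flat top along the block's x.
- caddy: Grey clay tea caddy, one solid rigid piece, about 280 g, standing on the table: cylinder 54 mm in diameter up to 74 mm, then a shoulder and a 42 mm wide lid, 95 mm high in all; foot 52 mm in diameter. Origin: centre of its underside, z up. It and the rest block stand on opposite sides of the turntable, either way round.
- teapot: Bystander: grey clay teapot without lid, 66 mm high, body 92 mm wide, with handle and spout. Origin: centre of its underside.
- cup: Bystander: brown clay cup, 68 mm wide, 50 mm high. Origin: centre of its underside.
- mallet: Bystander: wooden mallet lying on the table, 170 mm long. Origin: underside, about the middle of its length.
- rib: Bystander: flat wooden rib, 90 x 45 x 8 mm. Origin: centre of its underside.
- jar: Bystander: brown jar with dark wooden cap, 72 mm wide, 85 mm high. Origin: centre of its underside.
- bowl: Bystander: white bowl, 110 mm wide, 45 mm high. Origin: centre of its underside.
Things that resemble listed ones, but are neither listed nor needed, are in the scene too. Of the things that look like the spanner, the largest one is meant.

How it is judged:
By the outcome, as a careful person would: the job done as asked, in the order asked, and still so for the second after the job is handed in, with the robot touching nothing.
It also fails if it takes over 72 s, if anything falls off the work surface, if the arm or the gripper's body presses on something with over 40 N, if the wrist force passes 120 N, or if a joint passes its speed limit or range.

## Robot

A 6-joint arm with a two-finger parallel gripper is mounted at the origin on the work surface. World frame = base frame: x ahead of the robot, y to its left, z up, the work surface at z = 0. Lengths are in m, angles in rad, forces in N, time in s.
With the tool pointing down it reaches from about 0.25 to 0.775 m from the base axis. Payload 4 kg.
Tool frame: the origin (TCP) lies midway between the tips of the shut fingers; the grasp point (between the pads) lies 19 mm behind it; z points along the fingers, y is the line along which they close (so a half turn about z gives the same grasp; the last joint's range is limited). The gripper opens to 94 mm and grips with 3 to 60 N. Pads are 16 mm wide; open, the fingers measure 119 mm over their backs; the gripper's body (75 mm by 177 mm) begins 78 mm behind the grasp point.
Start: joints at [-1.413, 0.087, 1.371, -0, 1.684, -0.103], TCP at [0.142, -0.531, 0.206] pointing down, gripper open.
Joint ranges: [-3.1, 3.1], [-0.76, 2.03], [0.27, 2.55], [-1.08, 4.22], [0.17, 2.65], [-2.57, 2.57]. Speed limits (rad/s): [2.79, 2.79, 3.14, 3.14, 3.14, 3.14].

## Interface

Orientations are given as [roll, pitch, yaw] about the fixed x, y, z axes, in that order (R = Rz(yaw) Ry(pitch) Rx(roll)).
In Python, from bench import get_obs, snapshot, close_job gives the robot as it stands. The module is installed in compiled form; this text tells all that it offers.
- The arm moves only by the tool drive_tool, never from a script. Its argument "commands" is a list of rows, each a list of 6 numbers: the shift along the tool's x, y, z in units of 0.04 m (1.0 is 0.04 m), then the turn, a rotation vector about the tool's x, y, z in units of 0.1 rad (1.0 is 0.1 rad). In form: [[dx, dy, dz, wx, wy, wz], ...]. A call has 1 to 20 rows; each row shifts and turns the commanded pose from where the row before left it, along the tool's axes as they then stand; what a row does not reach is not made up. A row lasts 1/8 s, in which the tool goes at most 62.5 mm and 10.7 degrees, less where a joint would pass 70% of its speed; a pose out of reach is approached as far as the arm can. A call with a number of a shift or a turn outside -1 to 1 is refused whole. A call with a gripper value outside its range is refused whole. "gripper" is the closure, from 0 (fully open) to 1 (shut), set as the call begins (left out, the last holds). The fingers move at their own pace and stop on an object; the grip force is fixed at half the most. Time passes only in rows, so rows that do not move let the fingers close. It gives the time, the measured TCP pose, the force, the opening and the grip force at its end, in the units of the state.
- get_obs(): the state, without advancing time (a new reading comes with each control period).
- snapshot(name): name is "scene" or "side" or "wrist"; returns a dict with "image" (384x512x3 uint8, blue, green, red), "range_z" (384x512 float32, m along the optical axis (not along the pixel's ray), 0 where there is no reading), "fx", "fy", "cx", "cy" (pixels), "k1" (the pictures are not rectified: a ray, as slopes to the right and down, at radius r is drawn at 1 + k1 r^2 times it, then the intrinsics apply), "rvec" (rotation vector, rad) and "tvec" (3), from world to camera coordinates, as OpenCV has them. Camera axes: x right, y down, z forward; pixel columns grow to the right and rows downward; lengths in m; the calibration is good to about 2 mm. A picture is of the moment at which its call begins.
- close_job(): hands the job in; it is judged then, once.
The state is a dict: "time": time; "joint_positions": joint angles; "qvel": joint speeds; "joint_torque": joint torques, N m; "tool_pos": TCP position; "ee_rot": TCP orientation; "wrist_force": force on the tool from outside, world axes, zero at the start; "wrist_torque": the same for the moment, N m; "width": finger opening in m; "finger_force": force on a finger pad.
Only numpy, scipy, OpenCV 4.12 (cv2) and the standard library are available. Lean on these libraries where they do the work, as an engineer would, in place of code of your own. Each camera call takes 0.05 s, during which the arm holds its last target. There are 200 camera calls.

## Working session

There is one attempt and no reset: what is moved stays moved. The work goes in short steps, Python scripts to look and compute and a tool call to move; the robot and the scene stay as the last step left them, time stands still between calls to the robot, and variables do not carry over. Pictures are saved under pics/ and viewed, at most 10 in all, crops included, and the job is handed in when it is done.

Besides the shell and the picture viewer there is one more tool, called after "Request:" as name(argument=value, ...), one argument or row to a line, values as JSON. drive_tool: Moves the arm, as the interface text tells. Its arguments: {"type":"object","properties":{"commands":{"type":"array"},"gripper":{"type":"number"}},"required":["commands"]}

```bash
mkdir -p pics; cat > h.py <<'E'
import numpy as np, cv2, pickle
from bench import get_obs, snapshot, close_job
def pts(s):
    h,w=s['range_z'].shape
    u,v=np.meshgrid(np.arange(w),np.arange(h))
    K=np.array([[s['fx'],0,s['cx']],[0,s['fy'],s['cy']],[0,0,1.]])
    d=np.stack([u,v],-1).reshape(-1,1,2).astype(float)
    n=cv2.undistortPoints(d,K,np.array([s['k1'],0,0,0,0.])).reshape(h,w,2)
    R=cv2.Rodrigues(np.array(s['rvec'],float))[0]; t=np.array(s['tvec'],float).ravel()
    ray=np.concatenate([n,np.ones((h,w,1))],-1)
    P=(ray*s['range_z'][...,None]-t)@R
    return P, ray@R, -R.T@t   # points, world rays, cam centre
def plane(ray,c,z): return c+ray*((z-c[2])/ray[...,2])[...,None]
E
python3 - <<'E'
from h import *
o=get_obs(); print({k:np.round(v,3) for k,v in o.items()})
S={n:snapshot(n) for n in('scene','side','wrist')}
pickle.dump(S,open('s0.pkl','wb'))
for n,s in S.items():
    cv2.imwrite(f'pics/{n}0.png',cv2.resize(s['image'],(800,600)))
    P,r,c=pts(s); print(n,c.round(3),s['k1'],s['fx'],(s['range_z']>0).mean())
E
```

```text
{'time': np.float64(0.0), 'joint_positions': array([-1.413,  0.088,  1.372, -0.   ,  1.684, -0.103]), 'qvel': array([ 0.001, -0.001,  0.001, -0.001, -0.001, -0.001]), 'joint_torque': array([ 0.0000e+00, -3.4018e+01, -3.0243e+01,  7.2000e-02,  3.3000e-02,
       -0.0000e+00]), 'tool_pos': array([ 0.142, -0.531,  0.204]), 'ee_rot': array([-3.139, -0.   ,  0.261]), 'wrist_force': array([-0.966,  0.497,  0.54 ]), 'wrist_torque': array([ 0.009, -0.042, -0.023]), 'finger_force': np.float64(0.0), 'width': np.float64(0.094)}
scene [0.964 0.329 0.979] -0.12613908768221493 378.4162908842135 0.995880126953125
side [0.075 0.606 0.662] -0.08826484418906992 347.61277113312826 0.9961090087890625
wrist [ 0.208 -0.514  0.383] 0.01663206908457665 278.3563521441851 0.9960734049479166
```

View pics/scene0.png

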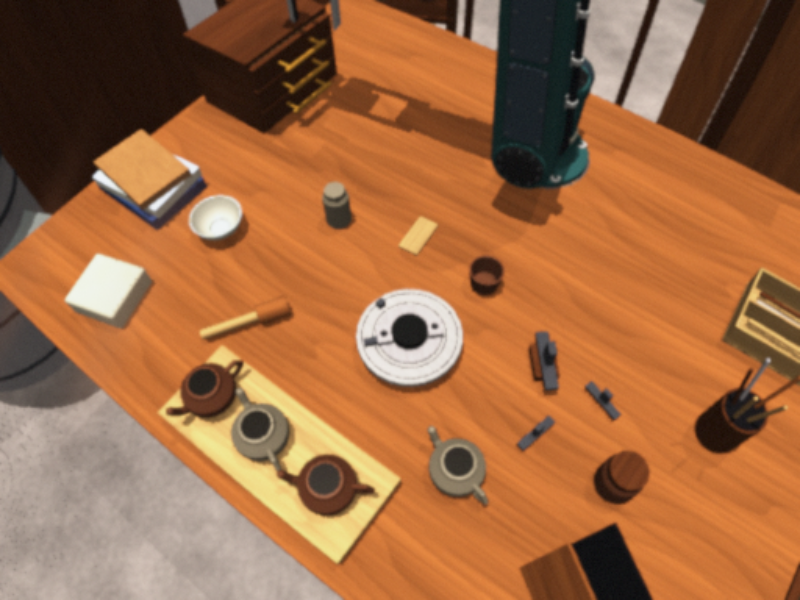

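View pics/side0.png

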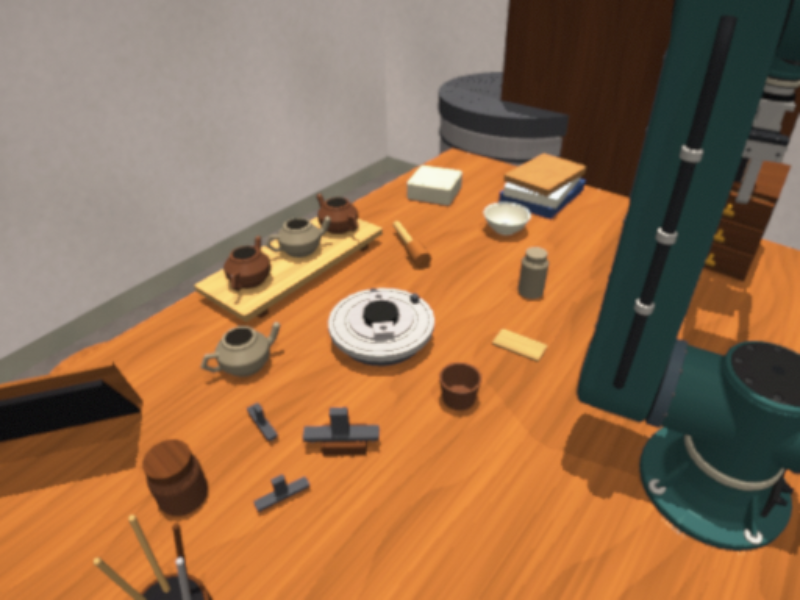

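The scene view shows the turntable at about (410,335), with its stop block at (381,303), tongue at (370,341) and holes at (384,333) and (434,326). The large spanner on its rest is at (547,362), and the caddy at (337,205). The side view agrees: spanner at (340,430), caddy at (533,272).

```bash
python3 - <<'E'
from h import *
S=pickle.load(open('s0.pkl','rb'))
def rect(Q): 
    (c,sz,a)=cv2.minAreaRect((Q[:,:2]*1000).astype(np.float32)); return np.round(c,1),np.round(sz,1),round(a,1)
roi={'scene':dict(tt=(215,170,310,255),sp=(330,205,370,260),cad=(200,110,235,150)),'side':dict(tt=(200,175,285,240),sp=(185,255,250,295),cad=(325,155,358,195))}
for n in roi:
    s=S[n];P,r,c=pts(s); g=s['image'].astype(int)
    for k,(a,b,e,f) in roi[n].items():
        Q=P[b:f,a:e].reshape(-1,3); I=g[b:f,a:e].reshape(-1,3)
        if k=='tt':
            m=(Q[:,2]>.04)&(Q[:,2]<.075); q=Q[m]
            h=cv2.convexHull((q[:,:2]*1000).astype(np.float32)); print(n,k,cv2.fitEllipse(h))
            m=(I.max(1)<60)&(Q[:,2]>.058)&(Q[:,2]<.072); h=q=Q[m]; print('pad',np.median(q[:,:2],0),q[:,2].mean(),cv2.minEnclosingCircle((q[:,:2]*1000).astype(np.float32)))
        if k=='sp':
            m=(Q[:,2]>.026)&(Q[:,2]<.037)&(I.max(1)<110); print(n,'bar',rect(Q[m]),np.median(Q[m][:,2]))
            m=(Q[:,2]>.072)&(Q[:,2]<.085); print('tab',rect(Q[m]),np.median(Q[m][:,2]))
        if k=='cad':
            m=(Q[:,2]>.088)&(Q[:,2]<.1); print(n,'lid',rect(Q[m]),np.median(Q[m],0),Q[:,2].max())
            m=(Q[:,2]>.01)&(Q[:,2]<.1);print('all',rect(Q[m]))
E
```

```text
scene tt ((534.91796875, 46.8795051574707), (193.5721435546875, 280.0465087890625), 84.22117614746094)
pad [0.57637705 0.04398445] 0.06445543796326036 ((572.8709106445312, 21.409208297729492), 53.649314880371094)
scene bar (array([470.3, 260.9]), array([108.8,  35.2]), 41.8) 0.032055273224007544
tab (array([466.4, 264.4]), array([24.6, 15.4]), 38.8) 0.07700747438674993
scene lid (array([ 422.9, -252. ]), array([40.1, 42.5]), 8.0) [ 0.42437046 -0.25089114  0.09498881] 0.9789769488326857
all (array([ 426.6, -250.3]), array([47.9, 53.1]), 4.9)
side tt ((541.8440551757812, 51.654396057128906), (188.88165283203125, 271.2679138183594), 73.13719177246094)
pad [0.57188074 0.04398679] 0.06577195573051438 ((572.4520874023438, 42.57137680053711), 30.939054489135742)
side bar (array([464.2, 265. ]), array([104.6,  22.1]), 40.3) 0.03252571656610788
tab (array([464.7, 264.5]), array([24.9, 14. ]), 35.7) 0.0777657783795384
side lid (array([ 423.1, -250.3]), array([39.6, 40.7]), 41.9) [ 0.42249434 -0.24644188  0.09616682] 0.6618506930408741
all (array([ 422.8, -246.8]), array([47.6, 51.4]), 73.3)
```

Request:
drive_tool(
  commands=[
    [0.65, -0.66, 0, 0, 0, 0],
    [0.65, -0.66, 0, 0, 0, 0],
    [0.65, -0.66, 0, 0, 0, 0],
    [0.65, -0.66, 0, 0, 0, 0],
    [0.65, -0.66, 0, 0, 0, 0],
    [0.65, -0.66, 0, 0, 0, 0],
    [0.65, -0.66, 0, 0, 0, 0],
    [0.65, -0.66, 0, 0, 0, 0],
    [0.65, -0.66, 0, 0, 0, 0],
    [0.65, -0.66, 0, 0, 0, 0],
    [0.65, -0.66, 0, 0, 0, 0],
    [0.65, -0.66, 0, 0, 0, 0],
    [0.65, -0.66, 0, 0, 0, 0],
    [0.65, -0.66, 0, 0, 0, 0],
    [0.65, -0.66, 0, 0, 0, 0],
    [0.65, -0.66, 0, 0, 0, 0],
    [0.65, -0.66, 0, 0, 0, 0],
    [0.65, -0.66, 0, 0, 0, 0],
    [0.65, -0.66, 0, 0, 0, 0],
    [0.65, -0.66, 0, 0, 0, 0],
  ],
  gripper=0,
)

```text
time: 2.65
tool_pos: [0.5084, 0.1139, 0.205]
ee_rot: [3.141, 0.001, 0.261]
wrist_force: [0.6, -0.4, -1.0]
width: 0.094
finger_force: 0.0
```

```bash
python3 - <<'E'
from h import *
o=get_obs(); print(o['time'],o['tool_pos'].round(4) if hasattr(o['tool_pos'],'round') else o['tool_pos'],o['ee_rot'])
s=snapshot('wrist'); pickle.dump(s,open('w1.pkl','wb'))
cv2.imwrite('pics/w1.png',cv2.resize(s['image'],(800,600),interpolation=cv2.INTER_CUBIC))
P,r,c=pts(s); print(c.round(3))
E
```

```text
2.65 [0.5084 0.1139 0.205 ] [3.14142476e+00 6.65887513e-04 2.60960399e-01]
[0.575 0.132 0.384]
```

View pics/w1.png

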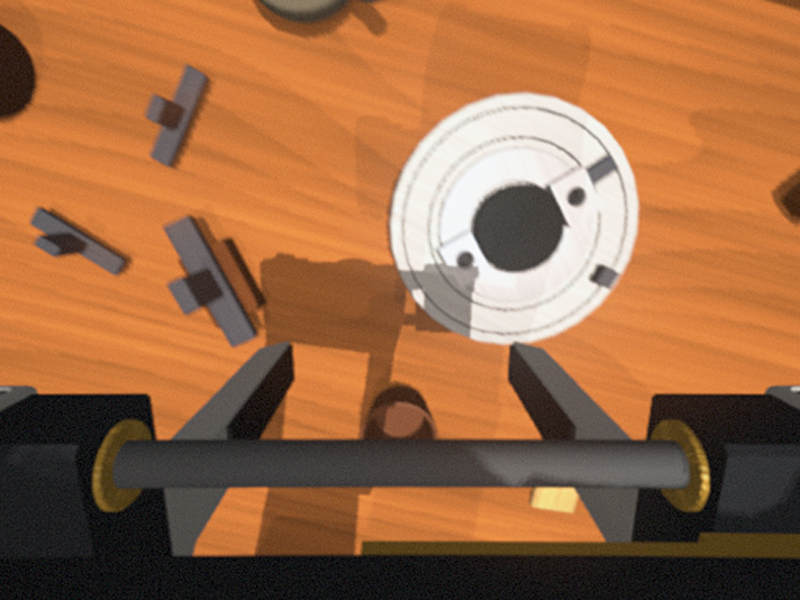

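The wrist view shows hole_a at (577,196) beside the tongue, hole_b at (466,260), the pad at (518,227) and the stop block at (605,275). The spanner bar runs from (185,228) to (240,340), with its tab top at (185,290). Next I measure all of these.

```bash
cat >> h.py <<'E'
def dark(s,r,c,z,u,v,w,th):
    """centroid on plane z of dark pixels in window about u,v"""
    g=s['image'].max(2)[v-w:v+w+1,u-w:u+w+1]
    n,l,st,ce=cv2.connectedComponentsWithStats((g<th).astype(np.uint8))
    i=min(range(1,n),key=lambda i:np.hypot(*(ce[i]-w))-st[i,4]*.02)
    q=plane(r[v-w:v+w+1,u-w:u+w+1],c,z)[l==i]
    return q[:,:2].mean(0),st[i,4]
def rect(Q):
    c,sz,a=cv2.minAreaRect((Q[:,:2]*1000).astype(np.float32)); sz=list(sz)
    if sz[0]<sz[1]: a+=90; sz=sz[::-1]
    return np.round(c,1),np.round(sz,1),round(np.radians(a),3)
E
python3 - <<'E'
from h import *
s=pickle.load(open('w1.pkl','rb'));P,r,c=pts(s);g=s['image'].max(2)
print(g[115:136,360:380][::3,::2])
a,na=dark(s,r,c,.063,369,125,7,110);b,nb=dark(s,r,c,.063,298,166,7,110);p,n=dark(s,r,c,.065,331,145,33,75)
print(a,na,b,nb,p,n,'mid',(a+b)/2,'d',np.hypot(*(a-b)),'ang a-b',np.arctan2(*(a-b)[::-1]))
st,n=dark(s,r,c,.059,387,176,8,120);print('stop',st,n,np.arctan2(*(st-p)[::-1]))
W=P[125:235,95:175].reshape(-1,3);I=g[125:235,95:175].ravel()
# separate rule
for lo,hi in((.027,.036),(.072,.084)):
    m=(W[:,2]>lo)&(W[:,2]<hi)&(I<140);print(rect(W[m]),W[m].mean(0),np.median(W[m][:,2]))
m=(W[:,2]>.017)&(W[:,2]<.026);print('rest',rect(W[m]))
# head circle
m=(P[...,2]>.038)&(P[...,2]<.07)&(g>110); m[:,:235]=0;m[:55]=0;m[225:]=0
q=P[m];print(rect(q)); h=cv2.convexHull((q[:,:2]*1000).astype(np.float32));print(cv2.minEnclosingCircle(h))
E
```

```text
[[238 244 245 246 245 243 245 243 244 168]
 [244 245 245 241 236 236 243 246 246 236]
 [245 243 220 158 107  97 124 229 245 245]
 [245 225 135  82  74  85  91 165 241 245]
 [245 217 102  78  83  79 104 183 240 245]
 [246 244 179 107 105 128 184 234 245 245]
 [246 245 242 243 236 235 238 246 246 245]]
[0.60817805 0.01112218] 69 [0.54445181 0.07417696] 54 [0.57838043 0.04232047] 1886 mid [0.57631493 0.04264957] d 0.08964897725768439 ang a-b -0.7801019537302082
stop [ 0.55957658 -0.02942114] 100 -1.82713535457501
(array([469.2, 264.1]), array([108.8,  25. ]), np.float64(0.685)) [0.47130093 0.26378422 0.03133196] 0.031444779791737786
(array([468.5, 264.2]), array([24.4, 14.6]), np.float64(0.672)) [0.46946818 0.26340414 0.0769389 ] 0.07722506230580142
rest (array([469.1, 261.7]), array([109.3,  44.8]), np.float64(0.693))
(array([575.5,  41.2]), array([187.7, 187.2]), np.float64(1.459))
((575.94775390625, 40.72165298461914), 94.73155212402344)
```

Request:
drive_tool(
  commands=[
    [0, -0.78, 0.375, 0, 0, 0],
    [0, -0.78, 0.375, 0, 0, 0],
    [0, -0.78, 0.375, 0, 0, 0],
    [0, -0.78, 0.375, 0, 0, 0],
    [0, -0.78, 0.375, 0, 0, 0],
    [0, 0, 0, 0, 0, -0.84],
    [0, 0, 0, 0, 0, -0.84],
    [0, 0, 0, 0, 0, -0.84],
    [0, 0, 0, 0, 0, -0.84],
    [0, 0, 0, 0, 0, -0.84],
    [0, 0, 0, 0, 0, 0],
  ],
  gripper=0.4,
)

```text
time: 4.08
tool_pos: [0.4676, 0.2633, 0.13]
ee_rot: [-3.141, 0.001, 0.68]
wrist_force: [-0.1, -0.5, 0.2]
width: 0.0567
finger_force: 0.0
```

```bash
cat >> h.py <<'E'
def todrive(d,yaw,dyaw=0):
    c,s=np.cos(yaw),np.sin(yaw)
    return np.round(np.array([c*d[0]+s*d[1],s*d[0]-c*d[1],-d[2]])/.04,3), round(-dyaw/.1,2)
E
python3 - <<'E'
from h import *
o=get_obs(); t=o['tool_pos'];print(t,o['ee_rot'])
s=snapshot('wrist'); pickle.dump(s,open('w2.pkl','wb'))
P,r,c=pts(s);g=s['image'].max(2)
d=np.hypot(P[...,0]-.468,P[...,1]-.264)<.07
rows=np.indices(g.shape)[0]
for lo,hi in((.027,.036),(.070,.084)):
    m=(P[...,2]>lo)&(P[...,2]<hi)&(g<140)&d;q=P[m];print(rect(q),q.mean(0),m.sum(),rows[m].max())
cv2.imwrite('pics/w2.png',cv2.resize(s['image'],(800,600)))
print(todrive([.4675-t[0],.2643-t[1],.04-t[2]],o['ee_rot'][2],.68-o['ee_rot'][2]))
E
```

```text
[0.46759652 0.26328141 0.13003152] [-3.14148572e+00  8.54608420e-04  6.79732280e-01]
(array([467.8, 264.1]), array([111.1,  23.4]), np.float64(0.683)) [0.46423226 0.26169196 0.03153165] 1340 245
(array([468. , 264.1]), array([25.3, 14. ]), np.float64(0.686)) [0.46890836 0.26456088 0.0771843 ] 479 221
(array([ 0.014, -0.021,  2.251]), np.float64(-0.0))
```

View pics/w2.png

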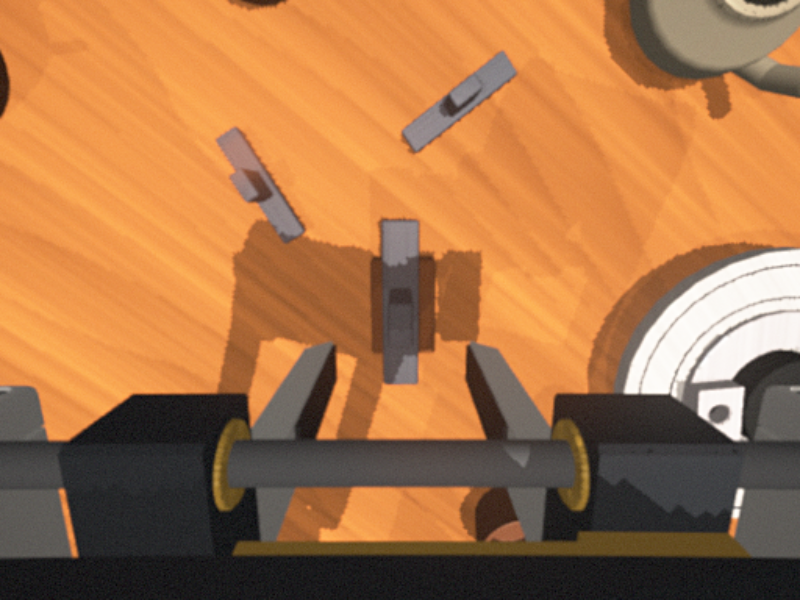

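The bar at (400,300) is centred between the fingers and aligned with the tool. I go down and grip.

Request:
drive_tool(
  commands=[
    [0, 0, 0.7, 0, 0, 0],
    [0, 0, 0.7, 0, 0, 0],
    [0, 0, 0.5, 0, 0, 0],
    [0, 0, 0.25, 0, 0, 0],
    [0.015, -0.02, 0.1, 0, 0, 0],
    [0, 0, 0, 0, 0, 0],
  ],
)

```text
time: 4.88
tool_pos: [0.4682, 0.2647, 0.0409]
ee_rot: [3.141, -0.001, 0.681]
wrist_force: [-0.2, 0.2, 0.6]
width: 0.0567
finger_force: 0.0
```

Request:
drive_tool(
  commands=[
    [0, 0, 0, 0, 0, 0],
    [0, 0, 0, 0, 0, 0],
    [0, 0, 0, 0, 0, 0],
    [0, 0, 0, 0, 0, 0],
    [0, 0, 0, 0, 0, 0],
    [0, 0, 0, 0, 0, 0],
  ],
  gripper=1,
)

```text
time: 5.62
tool_pos: [0.468, 0.2644, 0.0405]
ee_rot: [3.141, -0.0, 0.681]
wrist_force: [0.0, 0.7, 1.0]
width: 0.014
finger_force: 30.0
```

Request:
drive_tool(
  commands=[
    [0, 0, -0.5, 0, 0, 0],
    [0, 0, -1, 0, 0, 0],
    [0, 0, -1, 0, 0, 0],
    [0, 0, -1, 0, 0, 0],
    [0, 0, -0.5, 0, 0, 0],
    [-0.27, 0.766, 0, 0, 0, 0],
    [-0.27, 0.766, 0, 0, 0, 0],
    [-0.27, 0.766, 0, 0, 0, 0],
    [-0.27, 0.766, 0, 0, 0, 0],
    [-0.27, 0.766, 0, 0, 0, 0],
    [-0.27, 0.766, 0, 0, 0, 0],
    [-0.27, 0.766, 0, 0, 0, 0],
    [-0.27, 0.766, 0, 0, 0, 0],
    [-0.27, 0.766, 0, 0, 0, 0],
    [-0.27, 0.766, 0, 0, 0, 0],
  ],
)

```text
time: 7.5
tool_pos: [0.5764, -0.0423, 0.1989]
ee_rot: [-3.139, 0.002, 0.681]
wrist_force: [0.4, -0.0, -3.6]
width: 0.014
finger_force: 30.0
```

Request:
drive_tool(
  commands=[
    [0, 0, 0, 0, 0, -0.98],
    [0, 0, 0, 0, 0, -0.98],
    [0, 0, 0, 0, 0, -0.98],
    [0, 0, 0, 0, 0, -0.98],
    [0, 0, 0, 0, 0, -0.98],
    [0, 0, 0, 0, 0, -0.98],
    [0, 0, 0, 0, 0, -0.98],
    [0, 0, 0, 0, 0, -0.98],
    [0, 0, 0, 0, 0, -0.98],
    [0, 0, 0, 0, 0, -0.98],
    [0, 0, 0, 0, 0, -0.98],
    [0, 0, 0, 0, 0, -0.98],
    [0, 0, 0, 0, 0, -0.98],
    [0, 0, 0, 0, 0, -0.98],
    [0, 0, 0, 0, 0, -0.98],
    [0, 0, 0, 0, 0, -0.98],
    [0, 0, 0, 0, 0, -0.98],
    [0, 0, 0, 0, 0, 0],
  ],
)

```text
time: 9.75
tool_pos: [0.5762, -0.0414, 0.1991]
ee_rot: [-3.14, -0.002, 2.346]
wrist_force: [0.0, 0.2, -3.1]
width: 0.0138
finger_force: 30.0
```

```bash
python3 - <<'E'
from h import *
o=get_obs(); t=o['tool_pos'];print(t,o['ee_rot'],o['wrist_force'],o['width'])
s=snapshot('wrist'); pickle.dump(s,open('w3.pkl','wb'))
cv2.imwrite('pics/w3.png',cv2.resize(s['image'],(800,600),interpolation=cv2.INTER_CUBIC))
P,r,c=pts(s);R=cv2.Rodrigues(np.array(s['rvec'],float))[0];tv=np.array(s['tvec']).ravel()
for q in([.6082,.0111,.063],[.5445,.0742,.063]):
    x=R@q+tv; print('expect hole px',x[:2]/x[2]*s['fx']+[s['cx'],s['cy']])
E
```

```text
[ 0.57615965 -0.04137955  0.19911921] [-3.14011381e+00 -2.11040772e-03  2.34566437e+00] [ 0.03358883  0.20768866 -3.13097158] 0.013791454057520502
expect hole px [308.99750851 176.10114503]
expect hole px [311.4913856   93.26243892]
```

View pics/w3.png

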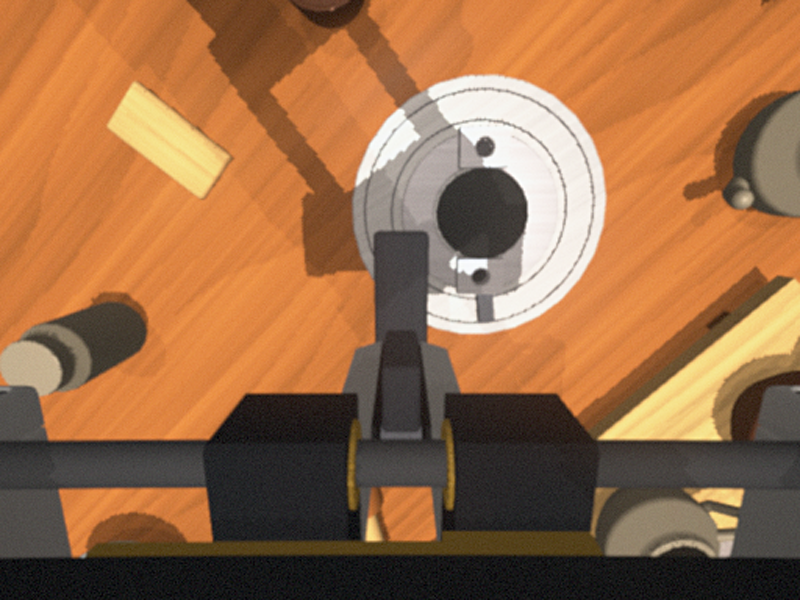

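The holes are clear at (486,147) and (481,276), and the held bar's front end is at (402,235). I measure both.

```bash
python3 - <<'E'
from h import *
o=get_obs(); t=o['tool_pos'];yaw=o['ee_rot'][2]
s=pickle.load(open('w3.pkl','rb'));P,r,c=pts(s);g=s['image'].max(2)
b,nb=dark(s,r,c,.063,311,94,7,80);a,na=dark(s,r,c,.063,308,176,6,100);p,n=dark(s,r,c,.065,308,136,32,60)
print('a',a,na,'b',b,nb,'pad',p,n,'mid',(a+b)/2,np.hypot(*(a-b)),'ang b-a',np.arctan2(*(b-a)[::-1]))
m1=np.array([.5763,.0426]);
for name,m in(('mid',(a+b)/2),):
    rot=lambda y:np.array([[np.cos(y),-np.sin(y)],[np.sin(y),np.cos(y)]])
    A=np.block([[np.eye(2),rot(.261)],[np.eye(2),rot(yaw)]]);x=np.linalg.solve(A,np.r_[m1,m]);print('true,bias',x)
m=(P[...,2]>.178)&(P[...,2]<.2)&(g<120);m[:140]=0;m[215:]=0;m[:,:225]=0;m[:,290:]=0
q=P[m];x=np.array([np.cos(yaw),np.sin(yaw)]);y=np.array([x[1],-x[0]])
u=(q[:,:2]-t[:2])@x;v=(q[:,:2]-t[:2])@y;print('bar in tool: xmax',np.percentile(u,99.5),'y',v.min(),v.max(),q[:,2].mean(),rect(q))
E
```

```text
a [0.606664   0.00875442] 68 b [0.54703246 0.07381319] 1 pad [0.56611283 0.0343396 ] 1290 mid [0.57684823 0.04128381] 0.08825284171039657 ang b-a 2.312696263943819
true,bias [ 5.76958570e-01  4.21020383e-02 -5.07768350e-04  6.51038858e-04]
bar in tool: xmax 0.056155692529900374 y -0.012646616745886697 0.01139351882048037 0.19043280809763863 (array([552.8, -18.2]), array([46.7, 24. ]), np.float64(2.351))
```

```bash
python3 - <<'E'
from h import *
o=get_obs(); t=o['tool_pos'];yaw=o['ee_rot'][2]
s=pickle.load(open('w3.pkl','rb'));P,r,c=pts(s);g=s['image'].max(2)
print(g[86:103,302:321:2])
for th in(80,95,110,120):
  b,nb=dark(s,r,c,.063,311,94,6,th);a,na=dark(s,r,c,.063,308,176,6,th);print(th,a,na,b,nb,(a+b)/2,np.hypot(*(a-b)),np.arctan2(*(b-a)[::-1]))
E
```

```text
[[248 248 249 247 237 241 249 246 246 247]
 [249 249 249 217 180 180 242 250 248 246]
 [251 252 236 136 128 116 219 248 248 247]
 [252 248 216  99 142  97 155 239 248 247]
 [246 242 132  88 107  96 110 224 249 246]
 [225 224  90  82  84  87  94 201 251 247]
 [203 183  80  85  86  91 100 164 249 247]
 [182 149  76  91  84  87 129 160 251 247]
 [178 132  90  91  89  87 104 157 249 247]
 [174 138  84  90  87  89  90 190 249 248]
 [180 150  87  85  86  83  92 212 249 246]
 [184 161  96  91  88  91 112 232 249 247]
 [177 171  98  86  82  85 148 247 248 247]
 [179 174 130 105  90 121 204 250 247 247]
 [180 179 161 155 162 213 244 250 249 246]
 [182 180 177 191 241 252 251 248 248 248]
 [187 180 178 182 249 251 249 249 248 249]]
80 [0.60609522 0.00887419] 48 [0.54703246 0.07381319] 1 [0.57656384 0.04134369] 0.08778088349284342 2.308841517393435
95 [0.60635585 0.00879419] 61 [0.54389466 0.07172742] 66 [0.57512526 0.04026081] 0.08866787123500472 2.3524300835027394
110 [0.60714563 0.008941  ] 81 [0.5437985  0.07197971] 92 [0.57547207 0.04046035] 0.08936854803833355 2.358634852558015
120 [0.60715766 0.00903355] 88 [0.54387733 0.07224639] 98 [0.57551749 0.04063997] 0.0894441907400359 2.3567281119055563
```

Request:
drive_tool(
  commands=[
    [0.37, 0.37, 0, 0, 0, -0.12],
    [0.55, 0.55, 0, 0, 0, 0],
    [0.37, 0.37, 0.4, 0, 0, 0],
    [0.17, 0.17, 0.7, 0, 0, 0],
    [0, 0, 0.7, 0, 0, 0],
    [0, 0, 0.4, 0, 0, 0],
    [0, 0, 0.15, 0, 0, 0],
    [0, 0, 0, 0, 0, 0],
    [0, 0, 0, 0, 0, 0],
  ],
)

```text
time: 10.92
tool_pos: [0.5777, 0.0409, 0.1079]
ee_rot: [3.14, 0.002, 2.359]
wrist_force: [0.4, -0.8, -2.8]
width: 0.0137
finger_force: 30.0
```

```bash
python3 - <<'E'
from h import *
o=get_obs(); t=o['tool_pos'];y=o['ee_rot'][2];print(o['time'],t,o['ee_rot'],o['wrist_force'],o['wrist_torque'])
print(todrive([.5760-t[0],.0413-t[1],.0],y,2.358-y))
E
```

```text
10.925 [0.57769115 0.04091478 0.10785668] [3.13985795e+00 1.93402530e-03 2.35850051e+00] [ 0.37006106 -0.76102787 -2.8248374 ] [ 0.01826643 -0.1519756  -0.0412425 ]
(array([ 0.037, -0.023, -0.   ]), np.float64(0.01))
```

Request:
drive_tool(
  commands=[
    [0.037, -0.023, 0, 0, 0, 0],
    [0, 0, 0.15, 0, 0, 0],
    [0, 0, 0.1, 0, 0, 0],
    [0, 0, 0.1, 0, 0, 0],
    [0, 0, 0.1, 0, 0, 0],
    [0, 0, 0, 0, 0, 0],
  ],
)

```text
time: 11.68
tool_pos: [0.5747, 0.0414, 0.0878]
ee_rot: [-3.141, -0.001, 2.359]
wrist_force: [-0.3, 0.3, -3.6]
width: 0.014
finger_force: 30.0
```

Request:
drive_tool(
  commands=[
    [0, 0, 0.05, 0, 0, 0],
    [0, 0, 0.05, 0, 0, 0],
    [0, 0, 0.01, 0, 0, 0],
    [0, 0, 0, 0, 0, 0],
  ],
)

```text
time: 12.18
tool_pos: [0.5751, 0.0414, 0.0841]
ee_rot: [-3.142, 0.0, 2.359]
wrist_force: [-0.4, 0.4, -3.0]
width: 0.0139
finger_force: 30.0
```

```bash
python3 - <<'E'
from h import *
o=get_obs();print(o['time'],o['tool_pos'],o['ee_rot'],o['wrist_force'],o['wrist_torque'])
E
```

```text
12.175 [0.5750882  0.0414185  0.08406441] [-3.14152248e+00  8.62670288e-05  2.35877488e+00] [-0.35344502  0.43483748 -2.95598871] [ 0.01337368 -0.11193579  0.00663201]
```

Request:
drive_tool(
  commands=[
    [0, 0, 0.012, 0, 0, 0.5],
    [0, 0, 0, 0, 0, 0.8],
    [0, 0, 0, 0, 0, 0.8],
    [0, 0, 0, 0, 0, 0.8],
    [0, 0, 0, 0, 0, 0.8],
    [0, 0, 0, 0, 0, 0.8],
    [0, 0, 0, 0, 0, 0.8],
    [0, 0, 0, 0, 0, 0.8],
    [0, 0, 0, 0, 0, 0.8],
    [0, 0, 0, 0, 0, 0.8],
    [0, 0, 0, 0, 0, 0.5],
    [0, 0, 0, 0, 0, 0],
  ],
)

```text
time: 13.68
tool_pos: [0.5758, 0.0418, 0.0839]
ee_rot: [3.14, -0.001, 1.54]
wrist_force: [1.1, 2.1, -3.5]
width: 0.0137
finger_force: 30.0
```

```bash
python3 - <<'E'
from h import *
o=get_obs();print(o['time'],o['tool_pos'],o['ee_rot'],o['wrist_force'],o['wrist_torque'])
E
```

```text
13.675 [0.57578708 0.0417713  0.08385743] [ 3.13988459e+00 -5.84922263e-04  1.53964084e+00] [ 1.13000126  2.10792129 -3.49029671] [ 0.1744817  -0.5014829   0.08031211]
```

Request:
drive_tool(
  commands=[
    [0, 0, 0, 0, 0, 0.4],
    [0, 0, 0, 0, 0, 0.4],
    [0, 0, 0, 0, 0, 0.3],
    [0, 0, 0, 0, 0, 0.3],
    [0, 0, 0, 0, 0, 0.2],
  ],
)

```text
time: 14.3
tool_pos: [0.5759, 0.0417, 0.0839]
ee_rot: [3.14, -0.001, 1.378]
wrist_force: [4.7, 1.7, -3.3]
width: 0.0138
finger_force: 30.0
```

```bash
python3 - <<'E'
from h import *
o=get_obs();print(o['time'],o['tool_pos'],o['ee_rot'],o['wrist_force'],o['wrist_torque'])
E
```

```text
14.3 [0.57589786 0.04166333 0.08394819] [ 3.13965641e+00 -7.65736356e-04  1.37794004e+00] [ 4.68801018  1.65049274 -3.31343969] [ 0.35029155 -0.98021757  0.205335  ]
```

Request:
drive_tool(
  commands=[
    [0, 0, 0, 0, 0, 0.2],
    [0, 0, 0, 0, 0, 0.2],
  ],
)

```text
time: 14.55
tool_pos: [0.5759, 0.0415, 0.084]
ee_rot: [3.14, -0.0, 1.338]
wrist_force: [4.1, 1.5, -4.0]
width: 0.0139
finger_force: 30.2
```

```bash
python3 - <<'E'
from h import *
o=get_obs();print(o['time'],o['tool_pos'],o['ee_rot'],o['wrist_force'],o['wrist_torque'])
s=snapshot('scene');i=s['image'][165:260,210:315];cv2.imwrite('pics/sc4.png',cv2.resize(i,None,fx=6,fy=6,interpolation=cv2.INTER_CUBIC))
E
```

```text
14.55 [0.57587242 0.04146342 0.08397041] [ 3.13960845e+00 -3.69633439e-04  1.33834676e+00] [ 4.08379681  1.51373783 -4.00979004] [ 0.30279381 -1.18219081  0.43622927]
```

View pics/sc4.png

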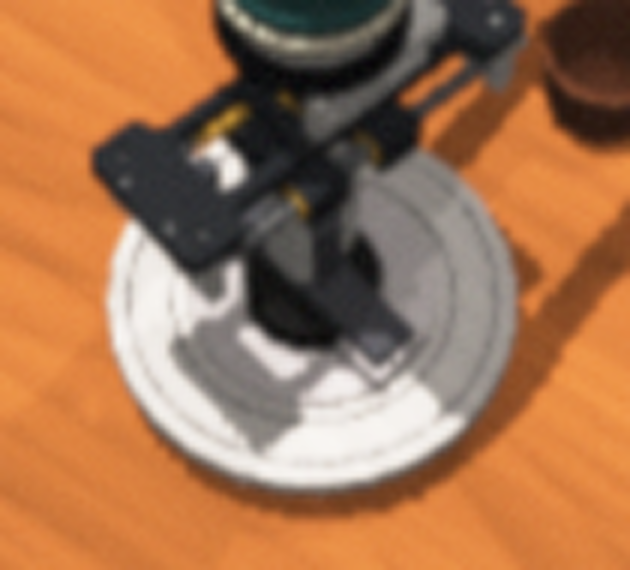

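The crop shows only the bar end over the boss at (380,345); the gripper hides the tongue. The torque has jumped to 0.44 N m, so the collar is probably at the stop, and I nudge once more to confirm.

Request:
drive_tool(
  commands=[
    [0, 0, 0, 0, 0, 0.15],
    [0, 0, 0, 0, 0, 0],
  ],
)

```text
time: 14.85
tool_pos: [0.5759, 0.0415, 0.084]
ee_rot: [3.14, -0.0, 1.325]
wrist_force: [4.3, 1.1, -3.3]
width: 0.0143
finger_force: 30.5
```

```bash
python3 - <<'E'
from h import *
o=get_obs();print(o['time'],o['tool_pos'],o['ee_rot'],o['wrist_force'],o['wrist_torque'])
E
```

```text
14.85 [0.57589236 0.04148406 0.08401784] [ 3.13951183e+00 -2.78034209e-04  1.32462737e+00] [ 4.33552118  1.07910197 -3.30301315] [ 0.25907661 -1.1621512   0.63424044]
```

Request:
drive_tool(
  commands=[
    [0, 0, 0, 0, 0, -0.5],
    [0, 0, 0, 0, 0, 0],
    [0, 0, -0.2, 0, 0, 0],
    [0, 0, -0.4, 0, 0, 0],
    [0, 0, -0.7, 0, 0, 0],
    [0, 0, -0.9, 0, 0, 0],
    [0, 0, -0.7, 0, 0, 0],
    [0.706, -0.533, 0, 0, 0, 0],
    [0.706, -0.533, 0, 0, 0, 0],
    [0.706, -0.533, 0, 0, 0, 0],
    [0.706, -0.533, 0, 0, 0, 0],
    [0.706, -0.533, 0, 0, 0, 0],
    [0.706, -0.533, 0, 0, 0, 0],
    [0.706, -0.533, 0, 0, 0, 0],
  ],
)

```text
time: 16.6
tool_pos: [0.4656, 0.2645, 0.2]
ee_rot: [-3.14, 0.002, 1.372]
wrist_force: [0.4, 0.7, -3.3]
width: 0.0138
finger_force: 30.0
```

Request:
drive_tool(
  commands=[
    [0, 0, 0, 0, 0, 0.99],
    [0, 0, 0, 0, 0, 0.99],
    [0, 0, 0, 0, 0, 0.99],
    [0, 0, 0, 0, 0, 0.99],
    [0, 0, 0, 0, 0, 0.99],
    [0, 0, 0, 0, 0, 0.99],
    [0, 0, 0, 0, 0, 0.99],
    [0, 0, 0, 0, 0, 0],
  ],
)

```text
time: 17.6
tool_pos: [0.4666, 0.2637, 0.1998]
ee_rot: [3.142, 0.002, 0.681]
wrist_force: [0.1, 0.7, -4.5]
width: 0.0139
finger_force: 30.0
```

```bash
python3 - <<'E'
from h import *
o=get_obs();t=o['tool_pos'];yaw=o['ee_rot'][2];print(o['time'],t,o['ee_rot'],o['wrist_force'])
s=snapshot('scene');i=s['image'][165:260,210:315];cv2.imwrite('pics/sc5.png',cv2.resize(i,None,fx=6,fy=6,interpolation=cv2.INTER_CUBIC))
P,r,c=pts(s);R=cv2.Rodrigues(np.array(s['rvec'],float))[0];tv=np.array(s['tvec']).ravel()
w=snapshot('wrist');pickle.dump((w,s),open('w5.pkl','wb'));P,r,c=pts(w);g=w['image'].max(2)
x=np.array([np.cos(yaw),np.sin(yaw)]);y=np.array([x[1],-x[0]])
m=(np.abs(P[...,2]-.19)<.015)&(g<120);m[:140]=0;m[215:]=0;m[:,:215]=0;m[:,300:]=0
q=P[m];u=(q[:,:2]-t[:2])@x;v=(q[:,:2]-t[:2])@y;print('bar in tool: xmax',np.percentile(u,99.5),'y',v.min(),v.max(),q[:,2].mean(),q[:,2].std(),rect(q))
print(todrive([.468-t[0],.2644-t[1],.0405-t[2]],yaw))
E
```

```text
17.6 [0.46656095 0.26374364 0.19983475] [3.14156277e+00 2.35137351e-03 6.80913107e-01] [ 0.1257673   0.67685827 -4.46015933]
bar in tool: xmax 0.05523904329495469 y -0.012059145344201947 0.011988116451576715 0.1911073039934982 0.0017430025916174666 (array([491.5, 284. ]), array([46.4, 24. ]), np.float64(0.685))
(array([0.038, 0.01 , 3.983]), 0.0)
```

View pics/sc5.png

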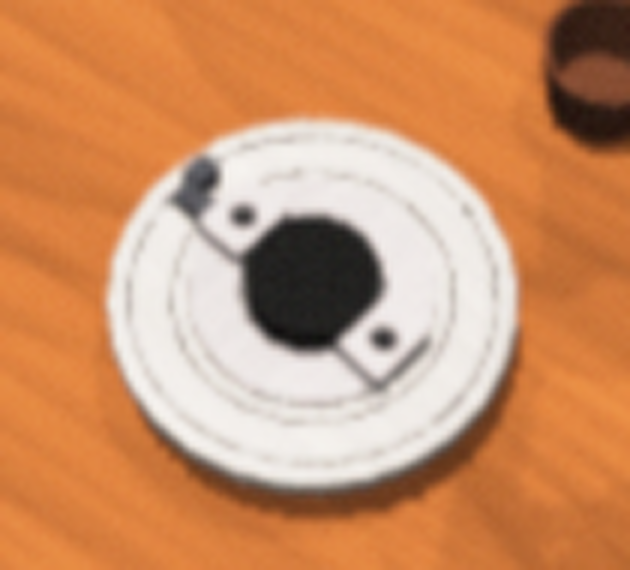

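The tongue now meets the stop block at (200,180), with the holes at (243,215) and (383,338), so the collar is home. I lower the spanner to the rest.

Request:
drive_tool(
  commands=[
    [0.038, 0.01, 0.4, 0, 0, 0],
    [0, 0, 0.9, 0, 0, 0],
    [0, 0, 0.9, 0, 0, 0],
    [0, 0, 0.8, 0, 0, 0],
    [0, 0, 0.5, 0, 0, 0],
    [0, 0, 0.25, 0, 0, 0],
    [0, 0, 0.1, 0, 0, 0],
    [0, 0, 0, 0, 0, 0],
  ],
)

```text
time: 18.7
tool_pos: [0.4692, 0.2653, 0.046]
ee_rot: [3.141, -0.001, 0.681]
wrist_force: [1.2, 0.5, -3.0]
width: 0.014
finger_force: 30.0
```

```bash
python3 - <<'E'
from h import *
o=get_obs();t=o['tool_pos'];yaw=o['ee_rot'][2];print(o['time'],t,o['ee_rot'],o['wrist_force'])
print(todrive([.468-t[0],.2644-t[1],.0405-t[2]],yaw))
E
```

```text
18.7 [0.46921919 0.2652843  0.04600757] [ 3.14127912e+00 -7.52041019e-04  6.80870079e-01] [ 1.1852334   0.46694431 -2.96616085]
(array([-0.038, -0.002,  0.138]), 0.0)
```

Request:
drive_tool(
  commands=[
    [-0.02, 0, 0.06, 0, 0, 0],
    [0, 0, 0.03, 0, 0, 0],
    [0, 0, 0.03, 0, 0, 0],
    [0, 0, 0.015, 0, 0, 0],
    [0, 0, 0, 0, 0, 0],
  ],
)

```text
time: 19.32
tool_pos: [0.4684, 0.2647, 0.0405]
ee_rot: [3.141, -0.0, 0.681]
wrist_force: [0.0, -0.8, -1.1]
width: 0.014
finger_force: 30.0
```

Request:
drive_tool(
  commands=[
    [0, 0, 0.01, 0, 0, 0],
    [0, 0, 0, 0, 0, 0],
    [0, 0, 0, 0, 0, 0],
    [0, 0, 0, 0, 0, 0],
  ],
  gripper=0.4,
)

```text
time: 19.82
tool_pos: [0.4684, 0.2647, 0.0399]
ee_rot: [3.141, -0.0, 0.681]
wrist_force: [0.4, -0.5, -0.4]
width: 0.0502
finger_force: 0.0
```

Request:
drive_tool(
  commands=[
    [0, 0, -0.3, 0, 0, 0],
    [0, 0, -0.8, 0, 0, 0],
    [0, 0, -1, 0, 0, 0],
    [0, 0, -0.15, 0, 0, 0],
    [0, 0, 0, 0, 0, 0],
  ],
)

```text
time: 20.45
tool_pos: [0.4683, 0.2647, 0.13]
ee_rot: [3.141, -0.001, 0.681]
wrist_force: [-0.6, 0.1, -1.3]
width: 0.0562
finger_force: 0.0
```

```bash
python3 - <<'E'
from h import *
o=get_obs(); t=o['tool_pos'];print(o['time'],t,o['ee_rot'])
s=snapshot('wrist'); P,r,c=pts(s);g=s['image'].max(2)
d=np.hypot(P[...,0]-.468,P[...,1]-.264)<.07
for lo,hi in((.027,.036),(.070,.084)):
    m=(P[...,2]>lo)&(P[...,2]<hi)&(g<140)&d;q=P[m];print(rect(q),np.median(q[:,2]),m.sum())
print(todrive([.4235-.05-t[0],-.251-.04-t[1],.22-t[2]],o['ee_rot'][2]))
E
```

```text
20.45 [0.46833036 0.26466671 0.13000404] [ 3.14128067e+00 -6.89569664e-04  6.80816103e-01]
(array([468. , 264.3]), array([110.1,  24. ]), np.float64(0.691)) 0.03151533794826644 1398
(array([468.5, 264.6]), array([25.1, 13.2]), np.float64(0.676)) 0.077351243092115 470
(array([-10.586,   9.302,  -2.25 ]), 0.0)
```

Request:
drive_tool(
  commands=[
    [0, 0, -0.75, 0, 0, 0],
    [0, 0, -0.9, 0, 0, 0],
    [0, 0, -0.6, 0, 0, 0],
    [-0.756, 0.664, 0, 0, 0, 0],
    [-0.756, 0.664, 0, 0, 0, 0],
    [-0.756, 0.664, 0, 0, 0, 0],
    [-0.756, 0.664, 0, 0, 0, 0],
    [-0.756, 0.664, 0, 0, 0, 0],
    [-0.756, 0.664, 0, 0, 0, 0],
    [-0.756, 0.664, 0, 0, 0, 0],
    [-0.756, 0.664, 0, 0, 0, 0],
    [-0.756, 0.664, 0, 0, 0, 0],
    [-0.756, 0.664, 0, 0, 0, 0],
    [-0.756, 0.664, 0, 0, 0, 0],
    [-0.756, 0.664, 0, 0, 0, 0],
    [-0.756, 0.664, 0, 0, 0, 0],
    [-0.756, 0.664, 0, 0, 0, 0],
    [0, 0, 0, 0, 0, 0],
  ],
  gripper=0.1,
)

```text
time: 22.75
tool_pos: [0.3719, -0.2921, 0.2171]
ee_rot: [-3.137, 0.001, 0.677]
wrist_force: [-0.3, 1.0, -0.5]
width: 0.0846
finger_force: 0.0
```

```bash
python3 - <<'E'
from h import *
o=get_obs(); t=o['tool_pos'];yaw=o['ee_rot'][2];print(o['time'],t,o['ee_rot'])
s=snapshot('wrist');pickle.dump(s,open('w6.pkl','wb')); P,r,c=pts(s);g=s['image'].max(2)
cv2.imwrite('pics/w6.png',cv2.resize(s['image'],(800,600)))
d=np.hypot(P[...,0]-.423,P[...,1]+.25)<.05
m=(P[...,2]>.09)&(P[...,2]<.1)&d;q=P[m];print('lid',rect(q),cv2.minEnclosingCircle((q[:,:2]*1000).astype(np.float32)),m.sum(),np.median(q[:,2]))
m=(P[...,2]>.068)&(P[...,2]<.1)&d;q=P[m];print('body',rect(q),cv2.minEnclosingCircle((q[:,:2]*1000).astype(np.float32)),m.sum())
print(t,todrive([.4235-t[0],-.250-t[1],.03-t[2]],yaw))
E
```

```text
22.75 [ 0.37193595 -0.29211045  0.21708061] [-3.13673557e+00  9.83019872e-04  6.76876494e-01]
lid (array([ 424.9, -252.4]), array([41. , 40.2]), np.float64(0.661)) ((424.89642333984375, -252.48190307617188), 20.85698127746582) 1237 0.09465079166008396
body (array([ 424.7, -252.8]), array([52.6, 52.1]), np.float64(0.679)) ((424.9861755371094, -252.75279235839844), 26.713260650634766) 1798
[ 0.37193595 -0.29211045  0.21708061] (array([ 1.664, -0.013,  4.677]), 0.0)
```

View pics/w6.png

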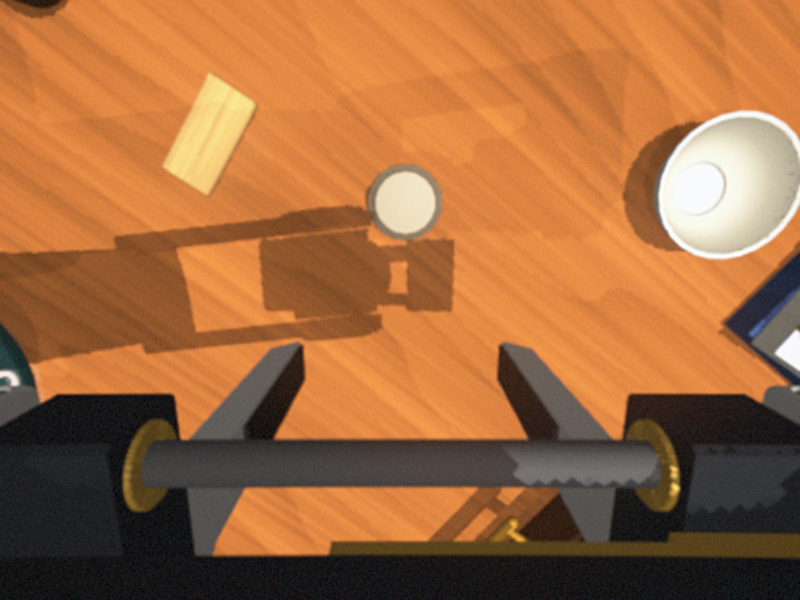

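The caddy lid is at (405,202), with free space around it. I move over it and descend.

Request:
drive_tool(
  commands=[
    [0.5, 0.04, 0, 0, 0, 0],
    [0.7, 0, 0, 0, 0, 0],
    [0.45, 0, 0, 0, 0, 0],
    [0, 0, 0, 0, 0, 0],
    [0, 0, 0.6, 0, 0, 0],
    [0, 0, 0.9, 0, 0, 0],
    [0, 0, 0.9, 0, 0, 0],
    [0, 0, 0.9, 0, 0, 0],
    [0, 0, 0.7, 0, 0, 0],
    [0, 0, 0.4, 0, 0, 0],
    [0, 0, 0.2, 0, 0, 0],
    [0, 0, 0, 0, 0, 0],
  ],
)

```text
time: 24.3
tool_pos: [0.4257, -0.2507, 0.0361]
ee_rot: [3.141, 0.0, 0.681]
wrist_force: [0.9, 0.3, 0.2]
width: 0.084
finger_force: 0.0
```

```bash
python3 - <<'E'
from h import *
o=get_obs(); t=o['tool_pos'];yaw=o['ee_rot'][2];print(o['time'],t,o['ee_rot'],o['wrist_force'])
print(todrive([.4243-t[0],-.252-t[1],.03-t[2]],yaw))
E
```

```text
24.3 [ 0.42567605 -0.25070701  0.0360513 ] [3.14122507e+00 7.17128986e-05 6.80744433e-01] [0.90390309 0.27003622 0.16746966]
(array([-0.047,  0.003,  0.151]), 0.0)
```

Request:
drive_tool(
  commands=[
    [-0.045, 0, 0.14, 0, 0, 0],
    [0, 0, 0, 0, 0, 0],
  ],
)

```text
time: 24.55
tool_pos: [0.4243, -0.2518, 0.0305]
ee_rot: [3.141, -0.0, 0.681]
wrist_force: [0.7, 0.6, -0.3]
width: 0.0844
finger_force: 0.0
```

Request:
drive_tool(
  commands=[
    [0, 0, 0, 0, 0, 0],
    [0, 0, 0, 0, 0, 0],
    [0, 0, 0, 0, 0, 0],
    [0, 0, 0, 0, 0, 0],
    [0, 0, 0, 0, 0, 0],
    [0, 0, 0, 0, 0, 0],
  ],
  gripper=1,
)

```text
time: 25.3
tool_pos: [0.4245, -0.2519, 0.0304]
ee_rot: [3.141, -0.0, 0.681]
wrist_force: [1.5, -1.7, -0.3]
width: 0.0532
finger_force: 30.0
```

Request:
drive_tool(
  commands=[
    [0, 0, -0.3, 0, 0, 0],
    [0, 0, -0.7, 0, 0, 0],
    [0, 0, -0.8, 0, 0, 0],
    [0, 0, -0.8, 0, 0, 0],
    [0, 0, -0.4, 0, 0, 0],
    [0, 0, 0, 0, 0, 0],
    [0, 0, 0, 0, 0, 0],
  ],
)

```text
time: 26.18
tool_pos: [0.4234, -0.251, 0.1485]
ee_rot: [-3.139, 0.001, 0.681]
wrist_force: [-0.2, 0.3, -4.0]
width: 0.0534
finger_force: 30.0
```

```bash
python3 - <<'E'
from h import *
o=get_obs(); t=o['tool_pos'];yaw=o['ee_rot'][2];print(o['time'],t,o['ee_rot'],o['wrist_force'],o['width'],o['finger_force'])
x=np.array([np.cos(yaw),np.sin(yaw)]);y=np.array([x[1],-x[0]])
for n in('scene','side','wrist'):
    s=snapshot(n);P,r,c=pts(s)
    d=np.hypot(P[...,0]-t[0],P[...,1]-t[1])<.035; z0=t[2]-.03
    for lo,hi in((.09,.1),(.068,.1)):
        m=(P[...,2]-z0>lo)&(P[...,2]-z0<hi)&d;q=P[m]
        if len(q)>20:
            cc=rect(q)[0]/1000-t[:2];print(n,lo,rect(q),q[:,2].mean()-z0,m.sum(),'tool',cc@x,cc@y)
print(todrive([.5758-t[0],.0415-t[1],0],yaw))
E
```

```text
26.175 [ 0.42335762 -0.25098009  0.14851589] [-3.13850770e+00  8.19673443e-04  6.80799035e-01] [-0.23499111  0.25490779 -3.95514264] 0.0533607246783314 29.997800269920845
scene 0.09 (array([ 427.2, -249.8]), array([56.3, 45.8]), np.float64(2.886)) 0.09444904204515275 145 tool 0.0037285611543697904 0.001501438045247427
scene 0.068 (array([ 426.8, -249.6]), array([59.7, 47.7]), np.float64(2.81)) 0.08635063161680043 311 tool 0.0035436159633845973 0.0010942583842482208
side 0.09 (array([ 432.8, -243.3]), array([62.7, 12.7]), np.float64(2.272)) 0.09350650627741705 27 tool 0.01217134524658577 -2.479810038188889e-05
side 0.068 (array([ 423. , -244.3]), array([57. , 47.1]), np.float64(3.039)) 0.08155381764462427 117 tool 0.00392664469446947 -0.005415986541341246
wrist 0.09 (array([ 428.3, -246.3]), array([51.7, 50.7]), np.float64(1.492)) 0.09411459223276553 4125 tool 0.00678628766018259 -0.0005259515610320293
wrist 0.068 (array([ 425.8, -247.6]), array([61.1, 48. ]), np.float64(1.706)) 0.08667648065464861 7889 tool 0.004025374182441228 -0.0010892958327043587
(array([ 7.564, -3.283,  0.   ]), 0.0)
```

Request:
drive_tool(
  commands=[
    [0.3, -0.13, -0.2, 0, 0, 0],
    [0.756, -0.328, -0.1, 0, 0, 0],
    [0.756, -0.328, 0, 0, 0, 0],
    [0.756, -0.328, 0, 0, 0, 0],
    [0.756, -0.328, 0, 0, 0, 0],
    [0.756, -0.328, 0, 0, 0, 0],
    [0.756, -0.328, 0, 0, 0, 0],
    [0.756, -0.328, 0, 0, 0, 0],
    [0.756, -0.328, 0, 0, 0, 0],
    [0.756, -0.328, 0, 0, 0, 0],
    [0.456, -0.2, 0, 0, 0, 0],
    [0, 0, 0, 0, 0, 0],
    [0, 0, 0, 0, 0, 0],
  ],
)

```text
time: 27.95
tool_pos: [0.5762, 0.04, 0.1621]
ee_rot: [3.141, 0.001, 0.68]
wrist_force: [-0.2, 0.5, -3.2]
width: 0.0536
finger_force: 30.0
```

```bash
python3 - <<'E'
from h import *
o=get_obs(); t=o['tool_pos'];yaw=o['ee_rot'][2];print(o['time'],t,o['ee_rot'],o['wrist_force'],o['width'])
x=np.array([np.cos(yaw),np.sin(yaw)]);y=np.array([x[1],-x[0]])
s=snapshot('wrist');pickle.dump(s,open('w7.pkl','wb'));P,r,c=pts(s);z0=t[2]-.0305
U=(P[...,:2]-t[:2])@x;V=(P[...,:2]-t[:2])@y;Z=P[...,2]-z0
for lo,hi in((.09,.1),(.066,.078)):
    m=(Z>lo)&(Z<hi)&(abs(V)<.008)&(U>-.02)&(U<.05);print(lo,np.percentile(U[m],[1,50,99,99.9]),m.sum())
print(todrive([.5758-t[0],.0415-t[1],.097-t[2]],yaw))
E
```

```text
27.95 [0.57618599 0.04004668 0.16214542] [3.14127834e+00 1.04012885e-03 6.80278615e-01] [-0.19452239  0.45127252 -3.22374996] 0.05358238079194761
0.09 [-0.0195122   0.00983562  0.02053504  0.02098016] 1807
0.066 [0.02182554 0.02514707 0.02672153 0.02683262] 407
(array([ 0.015, -0.034,  1.629]), 0.0)
```

Request:
drive_tool(
  commands=[
    [0.015, -0.034, 0.3, 0, 0, 0],
    [0, 0, 0.5, 0, 0, 0],
    [0, 0, 0.4, 0, 0, 0],
    [0, 0, 0.2, 0, 0, 0],
    [0, 0, 0.1, 0, 0, 0],
    [0, 0, 0, 0, 0, 0],
    [0, 0, 0, 0, 0, 0],
  ],
)

```text
time: 28.88
tool_pos: [0.5767, 0.0422, 0.103]
ee_rot: [3.141, -0.001, 0.681]
wrist_force: [-0.1, -0.0, -3.0]
width: 0.0535
finger_force: 30.0
```

```bash
python3 - <<'E'
from h import *
o=get_obs(); t=o['tool_pos'];yaw=o['ee_rot'][2];print(o['time'],t,o['ee_rot'],o['wrist_force'],o['width'])
print(todrive([.5758-t[0],.0415-t[1],.0955-t[2]],yaw))
E
```

```text
28.875 [0.57669938 0.04218814 0.10302587] [ 3.14050443e+00 -1.13826071e-03  6.80871773e-01] [-0.11863134 -0.03138019 -3.0112489 ] 0.05349244590348251
(array([-0.028, -0.001,  0.188]), 0.0)
```

Request:
drive_tool(
  commands=[
    [-0.025, 0, 0.08, 0, 0, 0],
    [0, 0, 0.05, 0, 0, 0],
    [0, 0, 0.03, 0, 0, 0],
    [0, 0, 0.015, 0, 0, 0],
    [0, 0, 0.01, 0, 0, 0],
    [0, 0, 0, 0, 0, 0],
  ],
)

```text
time: 29.62
tool_pos: [0.5754, 0.0415, 0.0954]
ee_rot: [3.141, -0.0, 0.681]
wrist_force: [-2.1, 0.0, 2.0]
width: 0.0533
finger_force: 30.0
```

Request:
drive_tool(
  commands=[
    [0, 0, -0.005, 0, 0, 0],
    [0, 0, 0, 0, 0, 0],
    [0, 0, 0, 0, 0, 0],
    [0, 0, 0, 0, 0, 0],
  ],
  gripper=0.1,
)

```text
time: 30.12
tool_pos: [0.5755, 0.0415, 0.095]
ee_rot: [3.141, -0.0, 0.681]
wrist_force: [0.9, -0.4, 1.2]
width: 0.0841
finger_force: 0.0
```

Request:
drive_tool(
  commands=[
    [0, 0, -0.3, 0, 0, 0],
    [0, 0, -0.7, 0, 0, 0],
    [0, 0, -0.9, 0, 0, 0],
    [0, 0, -0.9, 0, 0, 0],
    [0, 0, -0.5, 0, 0, 0],
    [-0.8, 0, 0, 0, 0, 0],
    [-0.8, 0, 0, 0, 0, 0],
    [-0.8, 0, 0, 0, 0, 0],
    [0, 0, 0, 0, 0, 0],
  ],
)

```text
time: 31.25
tool_pos: [0.5003, -0.0197, 0.2286]
ee_rot: [3.14, -0.002, 0.679]
wrist_force: [-0.1, 0.1, -0.5]
width: 0.0846
finger_force: 0.0
```

```bash
python3 - <<'E'
from h import *
o=get_obs(); print(o['time'],o['tool_pos'],o['wrist_force'])
s=snapshot('wrist');P,r,c=pts(s);g=s['image'].max(2)
cv2.imwrite('pics/w8.png',cv2.resize(s['image'],(800,600)))
d=np.hypot(P[...,0]-.576,P[...,1]-.042)
m=(P[...,2]>.153)&(P[...,2]<.168)&(d<.04);print('lid',rect(P[m]),np.median(P[m][:,2]),P[m][:,2].std())
m=(P[...,2]>.13)&(P[...,2]<.168)&(d<.04);print('body',rect(P[m]))
m=(P[...,2]>.038)&(P[...,2]<.075)&(d<.11)&(g>110);print('head',cv2.minEnclosingCircle((P[m][:,:2]*1000).astype(np.float32)))
E
```

```text
31.25 [ 0.50025684 -0.0196932   0.22856493] [-0.10962855  0.1083035  -0.50827847]
lid (array([575.2,  41. ]), array([40.6, 40.5]), np.float64(2.234)) 0.15972541525252587 0.0007690814269725897
body (array([575.2,  40.8]), array([52.8, 52.4]), np.float64(3.032))
head ((575.72119140625, 41.09084701538086), 95.01756286621094)
```

View pics/w8.png

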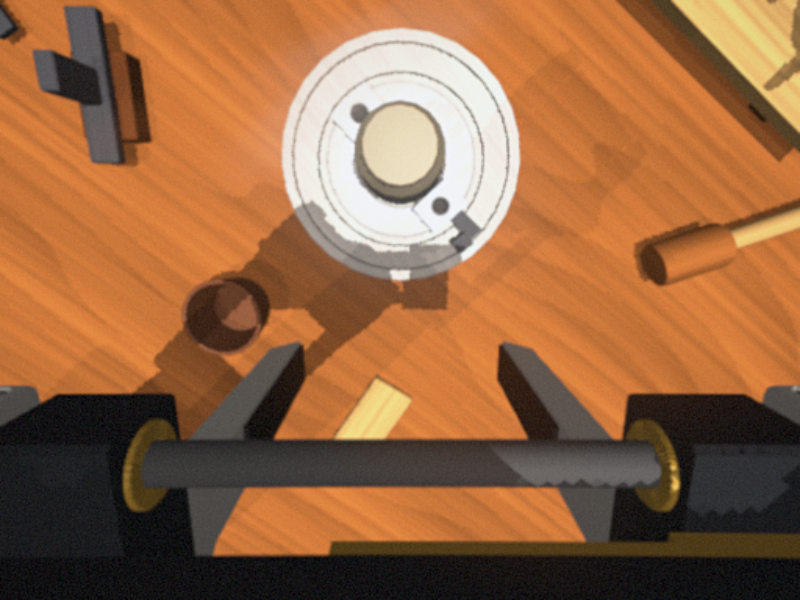

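The caddy stands upright at (400,145), within about 0.5 mm of the head's centre. The tongue is against the stop at (462,232), and the spanner is on its rest at (95,85).

```bash
python3 -c "
from bench import close_job
print(close_job())"
```

```text
the job is handed in; nothing more can be done
None
```

I turned the collar to its stop, laid the spanner back on its rest within about 0.5 mm of where it was, stood the caddy within about 0.5 mm of the pad's centre, and handed in the job at about 31 s; no verdict came back.

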